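# Line up and lock the fixture board on the router bed

## Robot

A 6-joint arm with a two-finger parallel gripper is mounted at the origin on the work surface. World frame = base frame: x ahead of the robot, y to its left, z up, the work surface at z = 0. Lengths are in m, angles in rad, forces in N, time in s.
With the tool pointing down it reaches from about 0.325 to 0.9 m from the base axis. Payload 6.1 kg.
Tool frame: the origin (TCP) lies on the front face of the gripper's body, between the roots of the fingers; the fingertips stand 70 mm ahead of it and the grasp point (between the pads) lies 51 mm ahead of it; z points along the fingers, y is the direction in which the jaws open and shut (so a half turn about z gives the same grasp; the last joint's range is limited). The gripper opens to 87 mm and grips with 3 to 60 N. Pads are 19 mm wide; open, the fingers measure 117 mm over their backs; the gripper's body (75 mm by 190 mm) begins 51 mm behind the grasp point.
Start: joints at [1.127, 0.22, 1.526, -0, 1.395, -0.126], TCP at [0.195, 0.594, 0.292] pointing down, gripper open.
Joint ranges: [-2.98, 2.98], [-0.91, 2.08], [0.09, 2.57], [-1.24, 4.39], [0.2, 2.65], [-2.68, 2.68]. Speed limits (rad/s): [2.57, 2.57, 3.01, 3.14, 3.14, 3.14].

## Interface

Orientations are given as a rotation vector (axis times angle).
In Python, from plant import arm, eyes, ticket gives the robot as it stands.
- The arm moves only by the shell command python3 -m creep 'ROWS'. ROWS is JSON, a list of rows, each a list of 7 numbers: the shift along the tool's x, y, z each as a share of 0.2 m, from -1 to 1, then the turn, a rotation vector about the tool's x, y, z each as a share of 120 degrees, from -1 to 1, then the opening, from 0 (shut) to 1 (fully open). In form: [[dx, dy, dz, ax, ay, az, gripper], ...]. A call has 1 to 12 rows; each row shifts and turns the commanded pose from where the row before left it, along the tool's axes as they then stand; what a row does not reach is not made up. A row lasts 1/10 s, in which the tool goes at most 50 mm and 8.59 degrees, less where a joint would pass 70% of its speed; a pose out of reach is approached as far as the arm can. A call with a number of a shift or a turn outside -1 to 1 is refused whole. A call with a gripper value outside its range is refused whole. The fingers move at their own pace and stop on an object; the grip force is fixed at half the most. Time passes only in rows, so rows that do not move let the fingers close. It gives the time, the measured TCP pose, the force and the opening at its end, in the units of the state.
- arm.read_state(): the state, without advancing time (a new reading comes with each control period).
- eyes.snapshot(name): name is "side" or "top" or "wrist"; returns (picture, depth): 480x640x3 uint8, red, green, blue; 480x640 float32, m along the optical axis (not along the pixel's ray), 0 where there is no reading.
- eyes.get_calibration(name): a dict with "fx", "fy", "cx", "cy" (pixels), "R" (3x3) and "t" (3): a world point X has camera coordinates R X + t; the wrist camera has in their place "tool_from_camera" (4x4, takes a point from camera to tool coordinates, whose origin is the TCP and whose axes are the flange's). Camera axes: x right, y down, z forward; pixel columns grow to the right and rows downward; lengths in m; the calibration is good to about 2 mm. A picture is of the moment at which its call begins: read the wrist's pose just before it. get_calibration takes no time and is no camera call.
- ticket.job_done(): hands the job in, once; it reports no verdict.
Trained networks look in the newest picture that a camera, given by its name, has taken for a name from the list of things; names that differ only in an ending like _2 or _b are one class to them, and where a whole thing is asked for, a point or a joint stands for the part that bears it (a point fixed in the world has none). Each returns a list of dicts, best first, with "conf" (0 to 1); they miss things now and then, are a little off and sometimes report something else, mostly with a low value. They report only what shows in the picture. A call takes as long as a camera call.
- eyes.boxes_of(thing, camera): "point" ([x, y, z] in m, in world coordinates, good to about 4 mm: the middle of the surface that is visible of it).
- eyes.outline_of(thing, camera): "region" (480x640 bool, what is visible of it).
- eyes.mark_of(thing, camera): "point" ([x, y, z] in m, in world coordinates, good to about 4 mm: a listed point, or the origin of a listed thing).
The state is a dict: "time_s": time; "joint_pos": joint angles; "dq": joint speeds; "tau": joint torques, N m; "eef_pos": TCP position; "tcp_rot": TCP orientation; "wrist_force": force on the tool from outside, world axes, zero at the start; "wrist_torque": the same for the moment, N m; "grip_width": finger opening in m.
Only numpy, scipy, OpenCV 4.12 (cv2) and the standard library are available. Lean on these libraries where they do the work, as an engineer would, in place of code of your own. Each camera call takes 0.05 s, during which the arm holds its last target.

## Task

The fixture board on the router bed has swung a little off its base: take the tapered drift from the tool stand and push it down through the board's open bushed hole into the base's hole until its collar sits flat on the board, which pulls the two holes into line, and leave it in there. Then press the board's sprung T-handle stud down and turn it a quarter turn clockwise (seen from above) until it locks, and let go. Leave the other tools where they are.

Things in the scene. Friction and masses are not known exactly. Their poses are not given: they have to be found in the camera images.
- drift: tapered steel drift, upright, hanging by its collar in one of the tool stand's two holes (either one). Origin on its axis at the underside of the collar, z up along the handle. Above the origin: collar 36 mm across and 6 mm thick, then a round dark steel handle 28 mm across from 6 to 66 mm. Below: straight shank 22 mm across down to -30 mm, then a taper to a rounded tip 8 mm across at -72 mm. About 0.4 kg
- stand: fixed wooden tool stand, 75 x 200 mm, top 90 mm above the bed; origin at the centre of its underside, long side along its y. Two 26 mm holes at y = -50 and +50 mm through its 14 mm top board; open below
- base: fixed aluminium fixture base bolted to the bed, 210 x 380 mm, top face 60 mm above the bed: a 12 mm plate on two rails, open below. Origin at the centre of its underside, z up. The plywood board lies flat on it. Local y is its long side; the pivot bolt is at (-60, -150) mm, the base's drift hole at (-60, +130), the stud's slot at (-60, +20)
- base_hole (a point): centre of the base's drift hole (23 mm across, through the 12 mm plate), at the base's top face, directly below the board; fixed in the base
- board_hole (a point): centre of the mouth of the board's steel-bushed drift hole (23 mm across, through the 18 mm board), at the board's top face, which is 78 mm above the bed; it swings with the board, 280 mm from the pivot bolt
- board (a joint): angle in rad of the plywood fixture board (200 x 360 x 18 mm, with an 18 mm thick blank and two wooden clamps on the half away from the hole and stud, beyond local x = -5 mm of the base; the wing nuts reach 60 mm over the board) about its pivot bolt, counter-clockwise from above; 0 = in line, holes one above the other. It starts 0.019 to 0.027 rad off, so that the holes are 5 to 8 mm out of line. It turns stiffly: about 5 to 6 N at the hole
- stud_handle (a point): centre of the T handle of the sprung quarter-turn stud in the board; its x, y, z axes turn with it. The handle is a bar 70 mm long along its y, 14 mm thick along its x, 26 mm high; it stands 56 mm above the board's top face when sprung up, with 30 mm clear below the bar, over a dark round stem 25 mm across. In line with the base's long side (y) when unlocked, across it when locked
- stud (a joint): how far the stud is pressed down, in m: 0 = sprung fully up, 0.020 = stop. 5 N to start, 12 N at 0.012, 17 N at the stop. Only with the board in line can its cross bar enter the base's slot (before that it stops after about 1.5 mm). To turn it, press it more than 0.012; let go after the turn it springs back to 0.0095 and is locked
- stud_turn (a joint): turn of the stud in rad, clockwise from above: 0 = unlocked (start), 1.571 = stop. From about 1.4 the cross bar springs up into its locking groove when let go
- awl: awl with pear-shaped wooden handle and brass collar, hanging in the stand's other hole; origin on its axis at the underside of the collar, handle 65 mm high, 36 mm across. To be left alone
- spare_clamp: loose slotted wooden clamp 110 x 40 x 18 mm lying on the bed; origin at the centre of its underside. To be left alone
- brush: bench brush with wooden handle, 210 mm long, lying on the bed along its x; origin at its middle on the bed. To be left alone
- try_square: try square with 100 mm wooden stock and 150 mm steel blade, lying on the bed; origin under the middle of the stock. To be left alone

How it is judged:
On the way, in this order (a step that is already met when the one before it is completed fails the run):
1. the drift is home, its collar on the board, and the board is in line (z of drift in the frame of base below 0.0805 m and angle between the z axis of drift and the z axis of base, either way round below 0.08 rad and horizontal distance between drift and base_hole below 0.003 m and value of joint board between -0.009 and 0.009 rad), for 0.2 s.
2. the stud is pressed in, turned and locked (value of joint stud_turn above 1.3 rad and value of joint stud between 0.0075 and 0.011 m), for 0.2 s.
At the end, for the whole second after the job is handed in: The drift rests upright (0.08 rad) in both holes, centred within 3 mm, its collar within 2.5 mm of the board; the board is in line within 0.009 rad; the stud is turned over 1.3 rad and locked, sprung back to 7.5 to 11 mm of press; the other tools moved no more than 40 mm (all of step 1 and all of step 2 and linear speed of drift below 0.02 m/s); the robot touches nothing.
It fails at once if the awl, spare clamp, brush or try square is disturbed (moved by more than 40 mm) (distance of any of awl, spare_clamp, brush, try_square from where it was at the start of the episode above 0.04 m).
It also fails if it takes over 72 s, if anything falls off the work surface, if the arm or the gripper's body presses on something with over 40 N, if the wrist force passes 120 N, or if a joint passes its speed limit or range.

## Working session

There is one attempt and no reset: what is moved stays moved. The work goes in short steps, Python scripts to look and compute and a shell command to move; the robot and the scene stay as the last step left them, time stands still between calls to the robot, and variables do not carry over. Pictures are saved under pics/ and viewed, and the job is handed in when it is done.

```bash
ls; mkdir -p pics; cat > h.py <<'E'
import numpy as np, cv2
from plant import arm, eyes, ticket
from scipy.spatial.transform import Rotation as Ro
def save(n,f):
    p,d=eyes.snapshot(n); cv2.imwrite('pics/'+f,p[:,:,::-1]); return p,d
E
python3 - <<'E'
from h import *
s=arm.read_state(); print({k:np.round(v,4) for k,v in s.items()})
for c in ['side','top','wrist']:
    save(c,f'{c}0.png')
    print(c,{k:np.round(v,3).tolist() for k,v in eyes.get_calibration(c).items()})
for c in ['top','side']:
  for t in ['drift','stand','base','board_hole','base_hole','stud_handle','awl','spare_clamp','brush','try_square']:
    try: print(c,t,[(np.round(r['point'],4).tolist(),round(r['conf'],2)) for r in eyes.mark_of(t,c)[:2]])
    except Exception as e: print(t,e)
E
```

```text
pics
{'time_s': np.float64(0.0), 'joint_pos': array([ 1.1269,  0.2212,  1.5276, -0.    ,  1.3947, -0.1261]), 'dq': array([-0.0014, -0.0012,  0.0003,  0.0003,  0.0004, -0.0002]), 'tau': array([-1.30000e-03, -4.94609e+01, -3.87373e+01,  6.98000e-02,
        5.68000e-02, -1.00000e-04]), 'eef_pos': array([0.1951, 0.5933, 0.2911]), 'tcp_rot': array([-4.9700e-01, -3.1015e+00,  2.9000e-03]), 'wrist_force': array([0.1985, 0.4647, 0.5543]), 'wrist_torque': array([ 0.0229, -0.0461,  0.0015]), 'grip_width': np.float64(0.087)}
side {'fx': 446.788, 'fy': 446.788, 'cx': 327.123, 'cy': 240.143, 'R': [[0.699, -0.715, 0.006], [-0.497, -0.491, -0.716], [0.514, 0.497, -0.699]], 't': [-0.42, 0.328, 0.738]}
top {'fx': 529.786, 'fy': 529.786, 'cx': 319.139, 'cy': 241.917, 'R': [[0.028, -0.999, -0.015], [-0.994, -0.027, -0.105], [0.104, 0.018, -0.994]], 't': [-0.037, 0.562, 1.262]}
wrist {'fx': 384.808, 'fy': 384.808, 'cx': 315.94, 'cy': 233.344, 'tool_from_camera': [[-0.0, -0.954, -0.298, 0.081], [1.0, -0.0, 0.0, 0.0], [-0.0, -0.298, 0.954, -0.093], [0.0, 0.0, 0.0, 1.0]]}
top drift [([0.4609, 0.3711, 0.08
[... 333 characters left out ...]
.0007], 0.72), ([0.5092, -0.0258, 0.1188], 0.5)]
top brush [([0.6334, -0.488, -0.0031], 0.58)]
top try_square [([0.6887, 0.3344, -0.0008], 0.9)]
side drift [([0.4549, 0.369, 0.0893], 0.93), ([0.5092, -0.0207, 0.1206], 0.26)]
side stand [([0.4618, 0.3191, 0.0005], 0.7)]
side base [([0.5722, -0.0505, -0.0029], 0.97)]
side board_hole [([0.5154, 0.0844, 0.0768], 0.98)]
side base_hole [([0.5184, 0.0843, 0.0632], 0.58)]
side stud_handle [([0.5122, -0.0205, 0.1183], 0.9)]
side awl [([0.4698, 0.2654, 0.0873], 0.64)]
side spare_clamp [([0.4736, -0.4416, 0.0001], 0.64)]
side brush [([0.6354, -0.4939, -0.0003], 0.61)]
side try_square [([0.6905, 0.3293, 0.0007], 0.68), ([0.6369, -0.4922, 0.0009], 0.25)]
```

View pics/top0.png

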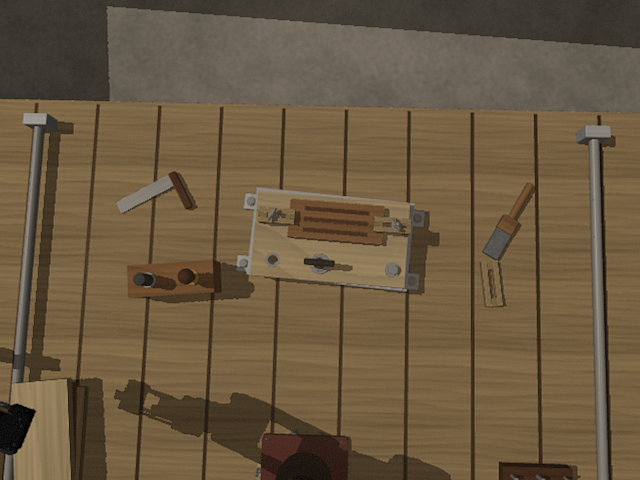

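View pics/side0.png

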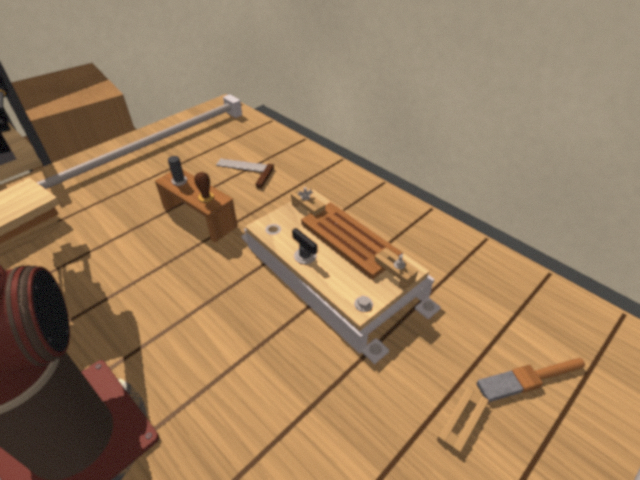

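View pics/wrist0.png

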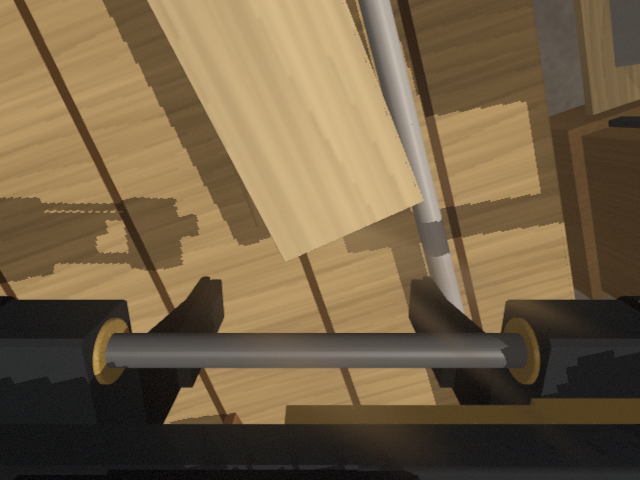

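```bash
cat >> h.py <<'E'
def pose():
    s=arm.read_state(); return np.array(s['eef_pos']), Ro.from_rotvec(s['tcp_rot'])
def rows(target,yawjaw=None):
    """tool-frame delta (share of .2 m) to TCP target; turn about tool z to bring jaw axis to world angle yawjaw (deg, mod 180)"""
    p,R=pose(); d=R.inv().apply(np.array(target)-p)
    print('pos',p.round(4),'dshare',(d/0.2).round(4),'mm',(d*1000).round(1))
    M=R.as_matrix(); a=np.degrees(np.arctan2(M[1,1],M[0,1])); print('jaw ang',a.round(2),'toolz',M[:,2].round(4))
    if yawjaw is not None:
        t=(yawjaw-a+90)%180-90; print('need world turn',t.round(2),'tool az share',(-t/120).round(4))
def cloud(n,d):
    c=eyes.get_calibration(n); v,u=np.nonzero(d>0); z=d[v,u]
    P=np.stack([(u-c['cx'])/c['fx']*z,(v-c['cy'])/c['fy']*z,z],1)
    if n=='wrist':
        T=np.array(c['tool_from_camera']); p,R=pose(); P=P@T[:3,:3].T+T[:3,3]; return u,v,R.apply(P)+p
    return u,v,(P-np.array(c['t']))@np.array(c['R'])
E
python3 - <<'E'
from h import *
rows([0.50,0.05,0.33]); print(pose()[1].as_matrix().round(3))
p,d=eyes.snapshot('top')
u,v,X=cloud('top',d)
def rect(name,m):
    r=cv2.minAreaRect(X[m][:,:2].astype(np.float32)); print(name,m.sum(),[np.round(q,4) for q in r],X[m][:,2].mean().round(4))
xy=X[:,:2]
near=lambda c,r:np.linalg.norm(xy-c,axis=1)<r
rect('stand',near([.462,.32],.14)&(abs(X[:,2]-.09)<.006))
nb=near([.57,-.045],.24)
rect('board',nb&(abs(X[:,2]-.078)<.005))
rect('base',nb&(abs(X[:,2]-.060)<.004))
rect('handle',near([.457,.37],.04)&(X[:,2]>.14))
rect('T',near([.511,-.023],.06)&(X[:,2]>.12))
cv2.imwrite('pics/topz.png',cv2.resize(p[170:310,110:440],None,fx=2.4,fy=2.4,interpolation=cv2.INTER_CUBIC)[:,:,::-1])
E
```

```text
pos [0.1953 0.5937 0.2922] dshare [-2.2967 -2.1063 -0.1888] mm [-459.3 -421.3  -37.8]
jaw ang 71.79 toolz [-0. -0. -1.]
[[-0.95   0.312 -0.   ]
 [ 0.312  0.95  -0.   ]
 [ 0.    -0.    -1.   ]]
stand 2291 [array([0.4632, 0.3198]), array([0.0752, 0.2026]), np.float64(5.4864)] 0.0905
board 7673 [array([ 0.567 , -0.0476]), array([0.3608, 0.2008]), np.float64(86.7053)] 0.0784
base 851 [array([ 0.5692, -0.0492]), array([0.3807, 0.2119]), np.float64(85.4963)] 0.0601
handle 156 [array([0.4585, 0.3681]), array([0.0266, 0.0267]), np.float64(58.4052)] 0.1542
T 197 [array([ 0.5081, -0.0242]), array([0.068 , 0.0142]), np.float64(86.7202)] 0.1336
```

View pics/topz.png

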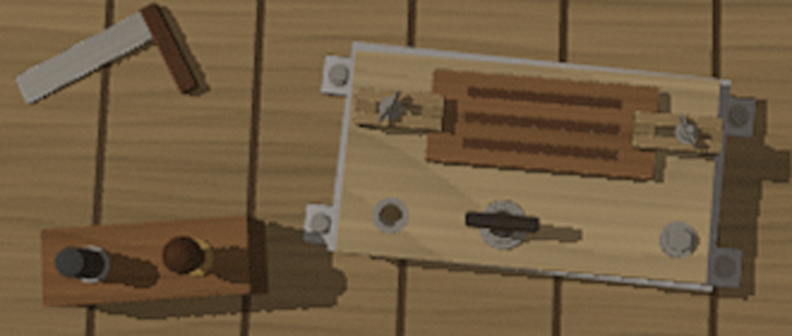

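```bash
python3 - <<'E'
from h import *
rows([0.4585,0.3685,0.29],5.5)
E
```

```text
pos [0.1953 0.5937 0.2922] dshare [-1.6021 -0.6585  0.011 ] mm [-320.4 -131.7    2.2]
jaw ang 71.8 toolz [-0. -0. -1.]
need world turn -66.3 tool az share 0.5525
```

```bash
python3 -m creep '[[-0.2,-0.082,0,0,0,0,1],[-0.2,-0.082,0,0,0,0,1],[-0.2,-0.082,0,0,0,0,1],[-0.2,-0.082,0,0,0,0,1],[-0.2,-0.082,0,0,0,0,1],[-0.2,-0.082,0,0,0,0,1],[-0.2,-0.082,0,0,0,0,1],[-0.2,-0.082,0.01,0,0,0,1]]'
python3 -m creep '[[0,0,0,0,0,0.069,1],[0,0,0,0,0,0.069,1],[0,0,0,0,0,0.069,1],[0,0,0,0,0,0.069,1],[0,0,0,0,0,0.069,1],[0,0,0,0,0,0.069,1],[0,0,0,0,0,0.069,1],[0,0,0,0,0,0.069,1],[0,0,0,0,0,0,1]]'
python3 - <<'E'
from h import *
rows([0.4585,0.3685,0.186],5.5)
p,d=save('wrist','w1.png'); u,v,X=cloud('wrist',d)
m=(np.linalg.norm(X[:,:2]-[.4585,.3685],axis=1)<.035)&(X[:,2]>.148)
r=cv2.minAreaRect(X[m][:,:2].astype(np.float32)); print(m.sum(),r,X[m][:,2].max())
p,d=eyes.snapshot('side')
for c in ('wrist','side'): print(eyes.mark_of('drift',c))
E
```

```text
time_s: 2.0
eef_pos: [0.4596, 0.3678, 0.2908]
tcp_rot: [0.497, 3.101, 0.001]
wrist_force: [0.1, 0.7, 1.2]
grip_width: 0.0868
time_s: 2.9
eef_pos: [0.4583, 0.3691, 0.2903]
tcp_rot: [2.113, 2.325, 0.0]
wrist_force: [1.1, 0.1, 0.5]
grip_width: 0.0874
pos [0.4583 0.3691 0.2903] dshare [-0.003   0.0008  0.5214] mm [ -0.6   0.2 104.3]
jaw ang 5.48 toolz [ 1.e-04  0.e+00 -1.e+00]
need world turn 0.02 tool az share -0.0002
23994 ((0.46191641688346863, 0.38373351097106934), (0.04514516517519951, 0.04794531688094139), 32.51870346069336) 0.33721717821687336
[{'point': [0.4585, 0.3669, 0.0911], 'conf': 0.94}]
[{'point': [0.4599, 0.3687, 0.0899], 'conf': 0.87}]
```

View pics/w1.png

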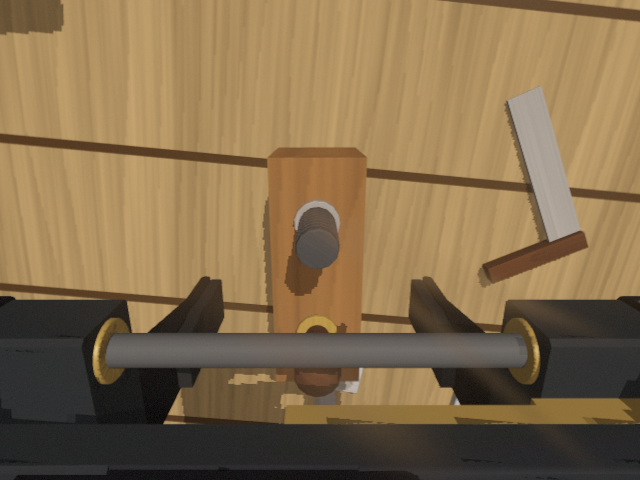

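```bash
python3 -m creep '[[0,0,0.17,0,0,0,1],[0,0,0.17,0,0,0,1],[0,0,0.12,0,0,0,1],[0,0,0.06,0,0,0,1],[0,0,0,0,0,0,1],[0,0,0,0,0,0,0],[0,0,0,0,0,0,0],[0,0,0,0,0,0,0],[0,0,0,0,0,0,0],[0,0,0,0,0,0,0]]'
python3 -m creep '[[0,0,0,0,0,0,0]]'
```

```text
time_s: 4.1
eef_pos: [0.4585, 0.3692, 0.1869]
tcp_rot: [2.111, 2.326, 0.001]
wrist_force: [-0.2, -0.3, -0.7]
grip_width: 0.0549
time_s: 4.2
eef_pos: [0.4583, 0.3691, 0.1865]
tcp_rot: [2.111, 2.326, 0.001]
wrist_force: [0.9, 0.2, 0.0]
grip_width: 0.0471
```

```bash
python3 -m creep '[[0,0,0,0,0,0,0],[0,0,0,0,0,0,0],[0,0,0,0,0,0,0],[0,0,0,0,0,0,0],[0,0,0,0,0,0,0]]'
```

```text
time_s: 4.7
eef_pos: [0.4585, 0.3691, 0.1862]
tcp_rot: [2.111, 2.326, 0.001]
wrist_force: [1.1, 0.0, -1.2]
grip_width: 0.0276
```

```bash
python3 -m creep '[[0,0,-0.05,0,0,0,0],[0,0,-0.15,0,0,0,0],[0,0,-0.2,0,0,0,0],[0,0,-0.2,0,0,0,0],[0,0,-0.17,0,0,0,0],[0,0,0,0,0,0,0]]'
python3 - <<'E'
from h import *
rows([0.5196,0.085,0.34],-4.5)
p,d=save('side','s1.png'); p,d=save('wrist','w2.png')
print(eyes.mark_of('drift','side'))
E
```

```text
time_s: 5.3
eef_pos: [0.4598, 0.3702, 0.3472]
tcp_rot: [2.109, 2.325, 0.015]
wrist_force: [0.8, -0.2, -2.9]
grip_width: 0.0273
pos [0.4598 0.3702 0.3472] dshare [-1.4484  0.159   0.0306] mm [-289.7   31.8    6.1]
jaw ang 5.56 toolz [ 0.0085  0.0054 -0.9999]
need world turn -10.06 tool az share 0.0838
[{'point': [0.4582, 0.3713, 0.2487], 'conf': 0.75}]
```

View pics/s1.png

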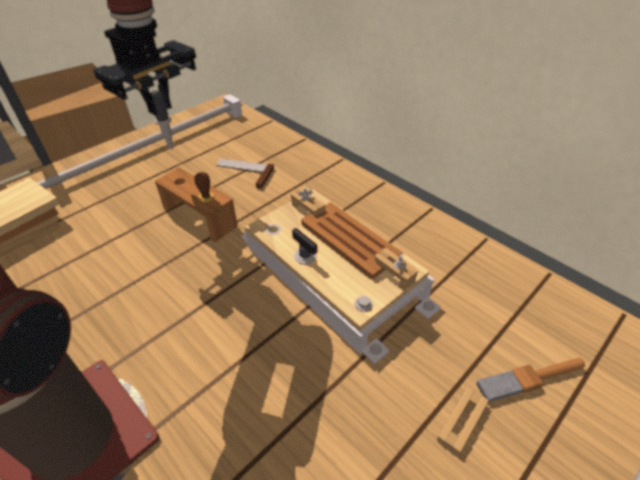

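View pics/w2.png

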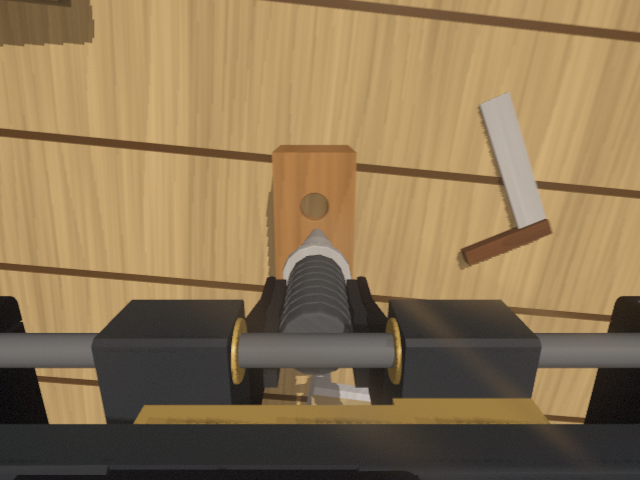

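```bash
python3 -m creep '[[-0.15,0.018,0,0,0,0,0],[-0.22,0.025,0,0,0,0,0],[-0.22,0.025,0,0,0,0,0],[-0.22,0.025,0,0,0,0,0],[-0.15,0.018,0.01,0,0,0.042,0],[-0.05,0.01,0.01,0,0,0.042,0],[0,0,0,0,0,0,0],[0,0,0,0,0,0,0]]'
python3 - <<'E'
from h import *
rows([0.5196,0.085,0.33],-4.5)
p,d=save('wrist','w3.png')
for t in ('board_hole','base_hole','stud_handle','base','drift'): print(t,eyes.mark_of(t,'wrist')[:2])
u,v,X=cloud('wrist',d)
xy=X[:,:2]
nb=(np.linalg.norm(xy-[.57,-.045],axis=1)<.24)
for n,z,t in (('board',.078,.004),('base',.06,.004)):
    m=nb&(abs(X[:,2]-z)<t); r=cv2.minAreaRect(X[m][:,:2].astype(np.float32)); print(n,m.sum(),r,X[m][:,2].mean())
np.save('c3.npy',np.c_[u,v,X])
E
```

```text
time_s: 6.25
eef_pos: [0.5002, 0.1703, 0.3343]
tcp_rot: [-2.304, -2.132, 0.004]
wrist_force: [-0.1, 0.3, -3.4]
grip_width: 0.0275
pos [0.5002 0.1703 0.3343] dshare [-0.4175  0.1296  0.0211] mm [-83.5  25.9   4.2]
jaw ang -4.42 toolz [-3.7e-03 -1.0e-04 -1.0e+00]
need world turn -0.08 tool az share 0.0006
board_hole []
base_hole [{'point': [0.5205, 0.0875, 0.0609], 'conf': 0.82}]
stud_handle [{'point': [0.5098, -0.026, 0.1207], 'conf': 0.58}]
base []
drift [{'point': [0.5019, 0.1712, 0.2379], 'conf': 0.8}]
board 7838 ((0.5747770071029663, 0.03760409355163574), (0.1927637755870819, 0.20028236508369446), 86.68436431884766) 0.08063662881121396
base 2162 ((0.5797564387321472, 0.03365141153335571), (0.21804293990135193, 0.2112674117088318), 85.72771453857422) 0.06224237396893993
```

View pics/w3.png

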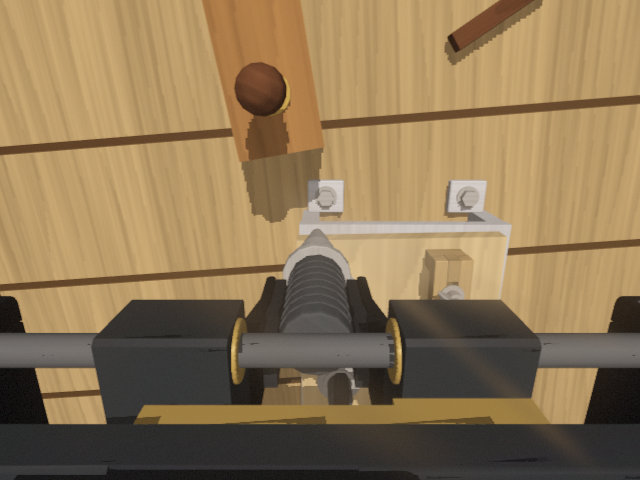

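```bash
cat > edge.py <<'E'
from h import *
def edges(X,tag):
    xy=X[:,:2]; nb=(np.linalg.norm(xy-[.57,-.045],axis=1)<.25)
    for n,z0,z1,yaw,a,b in (('base',.055,.066,-4.5,.045,.060),('board',.072,.085,-3.3,.040,.050)):
        m=nb&(X[:,2]>z0)&(X[:,2]<z1); P=X[m][:,:2]
        r=cv2.minAreaRect(P.astype(np.float32)); 
        y=(r[2]+45)%90-45; ex=np.array([np.cos(np.radians(y)),np.sin(np.radians(y))]); ey=np.array([-ex[1],ex[0]])
        box=cv2.boxPoints(r); lo=(box@ex).min(); hi=(box@ey).max(); hx=(box@ex).max()
        print(tag,n,'yaw',round(y,2),'width',round(hx-lo,4),'hole',((lo+a)*ex+(hi-b)*ey).round(4), 'hole from +x side',((hx-(.165 if n=='base' else .16))*ex+(hi-b)*ey).round(4))
E
python3 - <<'E'
from edge import *
C=np.load('c3.npy'); edges(C[:,2:],'wrist')
p,d=eyes.snapshot('top'); u,v,X=cloud('top',d); edges(X,'top')
p,d=eyes.snapshot('side'); u,v,X=cloud('side',d); edges(X,'side')
for t in ('board_hole','base_hole'):
  for c in ('side','top'): print(t,c,eyes.mark_of(t,c)[:1])
E
```

```text
wrist base yaw -4.02 width 0.212 hole [0.5223 0.0872] hole from +x side [0.5243 0.0871]
wrist board yaw -3.32 width 0.2003 hole [0.5174 0.0874] hole from +x side [0.5177 0.0874]
top base yaw -4.41 width 0.2117 hole [0.5188 0.0855] hole from +x side [0.5205 0.0853]
top board yaw -3.28 width 0.2007 hole [0.5142 0.0858] hole from +x side [0.5149 0.0857]
side base yaw -4.37 width 0.2128 hole [0.5185 0.0834] hole from +x side [0.5212 0.0832]
side board yaw -3.28 width 0.2042 hole [0.5128 0.0874] hole from +x side [0.517  0.0872]
board_hole side [{'point': [0.5122, 0.0839, 0.0788], 'conf': 0.8}]
board_hole top [{'point': [0.5161, 0.0849, 0.0748], 'conf': 0.96}]
base_hole side []
base_hole top [{'point': [0.5205, 0.0837, 0.0587], 'conf': 0.56}]
```

```bash
python3 - <<'E'
from h import *
rows([0.518,0.0855,0.265],-4.5)
E
```

```text
pos [0.501  0.1703 0.3363] dshare [-0.4159  0.1179  0.3565] mm [-83.2  23.6  71.3]
jaw ang -4.51 toolz [ 1.e-04  0.e+00 -1.e+00]
need world turn 0.01 tool az share -0.0001
```

```bash
python3 -m creep '[[-0.14,0.04,0,0,0,0,0],[-0.14,0.04,0,0,0,0,0],[-0.136,0.038,0,0,0,0,0],[0,0,0.15,0,0,0,0],[0,0,0.15,0,0,0,0],[0,0,0.056,0,0,0,0],[0,0,0,0,0,0,0],[0,0,0,0,0,0,0]]'
python3 - <<'E'
from h import *
rows([0.518,0.0855,0.258],-4.5)
p,d=save('side','s2.png'); cv2.imwrite('pics/s2z.png',cv2.resize(p[130:300,190:400],None,fx=3.5,fy=3.5,interpolation=cv2.INTER_CUBIC)[:,:,::-1])
p,d=save('wrist','w4.png')
E
```

```text
time_s: 7.65
eef_pos: [0.5185, 0.0855, 0.2662]
tcp_rot: [2.306, 2.132, 0.002]
wrist_force: [0.3, 0.2, -2.9]
grip_width: 0.0272
pos [0.5185 0.0855 0.2662] dshare [-0.0003 -0.0027  0.041 ] mm [-0.1 -0.5  8.2]
jaw ang -4.51 toolz [ 0.0013  0.     -1.    ]
need world turn 0.01 tool az share -0.0001
```

View pics/s2z.png

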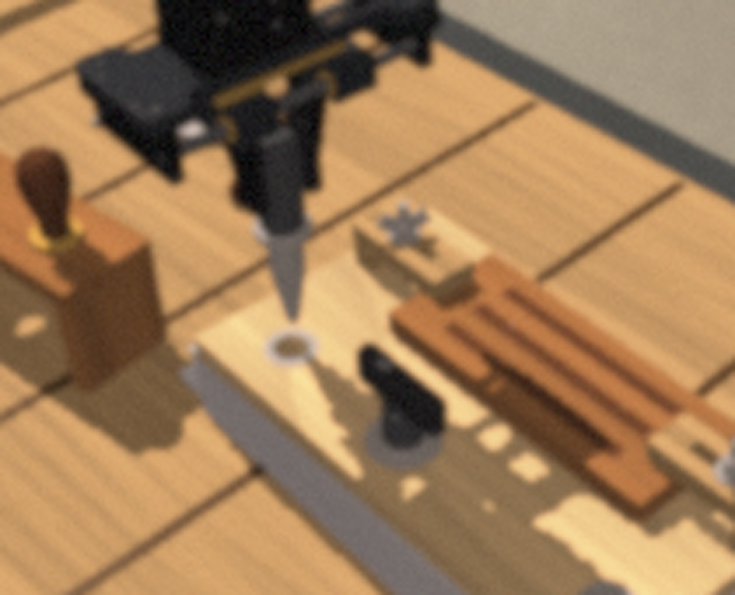

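View pics/w4.png

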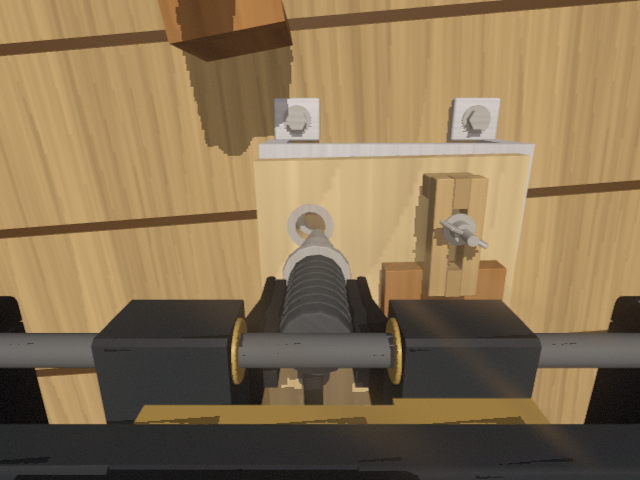

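```bash
python3 -m creep '[[0,0.0,0.05,0,0,0,0],[0,0,0.05,0,0,0,0],[0,0,0.04,0,0,0,0],[0,0,0.0,0,0,0,0],[0,0,0,0,0,0,0]]'
python3 - <<'E'
from h import *
rows([0.5200,0.0855,0.236],-4.5)
print(arm.read_state()['wrist_force'])
E
```

```text
time_s: 8.25
eef_pos: [0.5177, 0.0853, 0.2365]
tcp_rot: [-2.307, -2.131, 0.001]
wrist_force: [1.3, 0.5, -3.7]
grip_width: 0.0273
pos [0.5177 0.0853 0.2365] dshare [0.0017 0.0112 0.0025] mm [0.3 2.2 0.5]
jaw ang -4.53 toolz [-0.0011 -0.     -1.    ]
need world turn 0.03 tool az share -0.0002
[ 1.33044815  0.5328714  -3.67602651]
```

```bash
python3 -m creep '[[0,0.01,0.02,0,0,0,0],[0,0,0.03,0,0,0,0],[0,0,0.03,0,0,0,0],[0,0,0.03,0,0,0,0],[0,0,0,0,0,0,0],[0,0,0,0,0,0,0]]'
```

```text
time_s: 8.85
eef_pos: [0.5189, 0.0851, 0.2138]
tcp_rot: [-2.306, -2.131, 0.004]
wrist_force: [-4.2, -1.0, -5.1]
grip_width: 0.0274
```

```bash
python3 -m creep '[[0,0,0.02,0,0,0,0],[0,0,0.02,0,0,0,0],[0,0,0,0,0,0,0],[0,0,0,0,0,0,0]]'
```

```text
time_s: 9.25
eef_pos: [0.5199, 0.0851, 0.207]
tcp_rot: [-2.307, -2.132, 0.001]
wrist_force: [-3.5, -0.8, -2.4]
grip_width: 0.0271
```

```bash
python3 -m creep '[[0,0,0.02,0,0,0,0],[0,0,0.02,0,0,0,0],[0,0,0,0,0,0,0],[0,0,0,0,0,0,0]]'
```

```text
time_s: 9.65
eef_pos: [0.5201, 0.0851, 0.1989]
tcp_rot: [2.307, 2.132, 0.0]
wrist_force: [-2.2, -0.6, -4.3]
grip_width: 0.0272
```

```bash
python3 -m creep '[[0,0,0.02,0,0,0,0],[0,0,0.015,0,0,0,0],[0,0,0,0,0,0,0],[0,0,0,0,0,0,0]]'
```

```text
time_s: 10.05
eef_pos: [0.5201, 0.0851, 0.1917]
tcp_rot: [2.307, 2.132, 0.0]
wrist_force: [-2.5, -1.5, -5.0]
grip_width: 0.0275
```

```bash
python3 -m creep '[[0,0,0.015,0,0,0,0],[0,0,0.01,0,0,0,0],[0,0,0,0,0,0,0],[0,0,0,0,0,0,0]]'
```

```text
time_s: 10.45
eef_pos: [0.52, 0.0852, 0.1868]
tcp_rot: [2.307, 2.132, 0.0]
wrist_force: [-0.8, -1.4, -4.1]
grip_width: 0.0275
```

```bash
python3 -m creep '[[0,0,0.015,0,0,0,0],[0,0,0.01,0,0,0,0],[0,0,0,0,0,0,0],[0,0,0,0,0,0,0]]'
```

```text
time_s: 10.85
eef_pos: [0.52, 0.0852, 0.1817]
tcp_rot: [2.308, 2.132, 0.0]
wrist_force: [-0.3, -2.0, -4.7]
grip_width: 0.0273
```

```bash
python3 -m creep '[[0,0,0.015,0,0,0,0],[0,0,0.01,0,0,0,0],[0,0,0,0,0,0,0],[0,0,0,0,0,0,0]]'
```

```text
time_s: 11.25
eef_pos: [0.52, 0.0852, 0.1767]
tcp_rot: [-2.308, -2.132, -0.0]
wrist_force: [-0.3, -1.3, -4.6]
grip_width: 0.0272
```

```bash
python3 -m creep '[[0,0,0.01,0,0,0,0],[0,0,0.008,0,0,0,0],[0,0,0,0,0,0,0],[0,0,0,0,0,0,0]]'
```

```text
time_s: 11.65
eef_pos: [0.5202, 0.0852, 0.1742]
tcp_rot: [2.307, 2.132, 0.001]
wrist_force: [-3.8, -2.4, 5.7]
grip_width: 0.0272
```

```bash
python3 -m creep '[[0,0,0.005,0,0,0,0],[0,0,0,0,0,0,0],[0,0,0,0,0,0,0.55],[0,0,0,0,0,0,0.55],[0,0,0,0,0,0,0.55],[0,0,0,0,0,0,0.55],[0,0,0,0,0,0,0.55]]'
python3 - <<'E'
from h import *
s=arm.read_state(); print(s['wrist_force'],s['grip_width'],s['eef_pos'])
p,d=save('side','s3.png'); cv2.imwrite('pics/s3z.png',cv2.resize(p[130:300,190:400],None,fx=3.5,fy=3.5,interpolation=cv2.INTER_CUBIC)[:,:,::-1])
print(eyes.mark_of('drift','side')[:1])
E
```

```text
time_s: 12.35
eef_pos: [0.52, 0.0853, 0.1723]
tcp_rot: [-2.307, -2.132, -0.0]
wrist_force: [-0.2, 0.0, 0.4]
grip_width: 0.0472
[-0.15624634  0.01629992  0.43022628] 0.04723382861578667 [0.52001429 0.0852704  0.17228636]
[]
```

View pics/s3z.png

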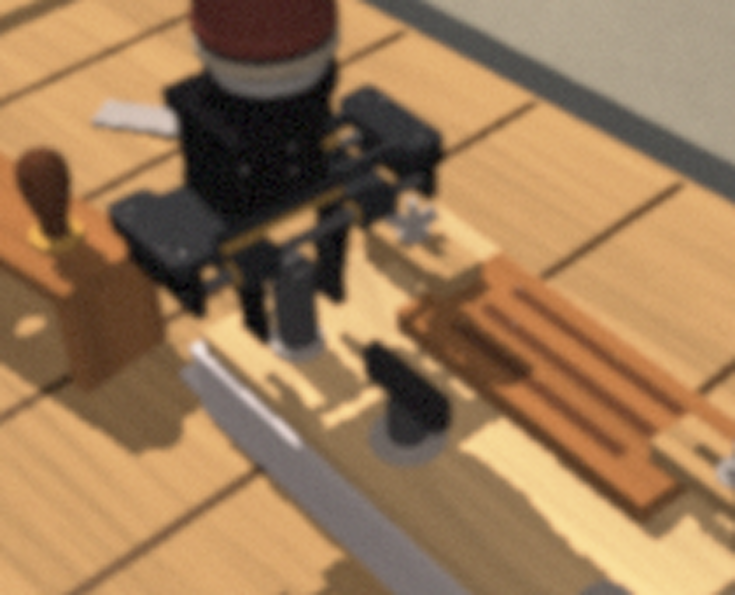

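```bash
python3 -m creep '[[0,0,-0.1,0,0,0,0.55],[0,0,-0.15,0,0,0,0.55],[0,0,-0.2,0,0,0,0.55],[0,0,-0.15,0,0,0,0.55],[0.15,0,0,0,0,0,0.55],[0.15,0,0,0,0,0,0.55],[0,0,0,0,0,0,0.55],[0,0,0,0,0,0,0.55]]'
python3 - <<'E'
from h import *
from edge import edges
p,d=save('wrist','w5.png'); u,v,X=cloud('wrist',d)
for t in ('drift','stud_handle'): print(t,eyes.mark_of(t,'wrist')[:2])
def rects(X,o):
  for n,c,rad,z0,z1 in (('T',[.513,-.025],.055,.124,.142),('handle',[.52,.085],.03,.135,.155),('collar',[.52,.085],.03,.078,.09)):
    m=(np.linalg.norm(X[:,:2]-c,axis=1)<rad)&(X[:,2]>z0)&(X[:,2]<z1)
    if m.sum()>20:
      r=cv2.minAreaRect(X[m][:,:2].astype(np.float32)); print(o,n,m.sum(),np.round(r[0],4),np.round(r[1],4),round(r[2],2),X[m][:,2].mean().round(4), X[m][:,2].max().round(4))
rects(X,'wrist')
for c in ('top','side'):
  p,d=save(c,c+'5.png'); u,v,X=cloud(c,d); edges(X,c); rects(X,c)
  for t in ('drift','stud_handle'): print(t,eyes.mark_of(t,c)[:1])
rows([0.5135,-0.0255,0.26],-4.5)
E
```

```text
time_s: 13.25
eef_pos: [0.5245, 0.1453, 0.2922]
tcp_rot: [2.306, 2.134, -0.001]
wrist_force: [0.3, -1.0, 0.2]
grip_width: 0.0477
drift [{'point': [0.526, 0.0803, 0.0798], 'conf': 0.72}]
stud_handle []
wrist T 207 [0.5157 0.0081] [0.0072 0.014 ] 80.27 0.1302 0.1351
wrist handle 1143 [0.5221 0.089 ] [0.0226 0.0276] 86.48 0.1433 0.1467
wrist collar 1875 [0.5202 0.088 ] [0.0539 0.0595] 88.12 0.0802 0.0899
top base yaw -4.54 width 0.2109 hole [0.5201 0.0854] hole from +x side [0.521  0.0853]
top board yaw -4.49 width 0.2007 hole [0.52   0.0852] hole from +x side [0.5207 0.0852]
top T 197 [ 0.5114 -0.0243] [0.0682 0.0142] 85.68 0.1336 0.1393
top handle 131 [0.5208 0.0847] [0.0274 0.0268] 0.73 0.144 0.1497
top collar 217 [0.5198 0.0853] [0.0575 0.0563] 58.48 0.0811 0.089
drift [{'point': [0.5217, 0.0865, 0.077], 'conf': 0.7}]
stud_handle [{'point': [0.5107, -0.0251, 0.1215], 'conf': 0.54}]
side base yaw -4.28 width 0.2113 hole [0.5183 0.086 ] hole from +x side [0.5196 0.0859]
side board yaw -4.56 width 0.204 hole [0.5193 0.086 ] hole from +x side [0.5232 0.0857]
side T 220 [ 0.5107 -0.0271] [0.0685 0.0151] 87.42 0.1313 0.1353
side handle 118 [0.5196 0.0825] [0.029  0.0255] 49.17 0.1416 0.1452
side collar 141 [0.516 0.082] [0.0492 0.0518] 37.37 0.0816 0.0897
drift [{'point': [0.5212, 0.0851, 0.0771], 'conf': 0.84}]
stud_handle [{'point': [0.5131, -0.0223, 0.1187], 'conf': 0.84}]
pos [0.5248 0.1446 0.2924] dshare [-0.8521  0.0116  0.1621] mm [-170.4    2.3   32.4]
jaw ang -4.57 toolz [-1.e-04 -1.e-04 -1.e+00]
need world turn 0.07 tool az share -0.0005
```

View pics/w5.png

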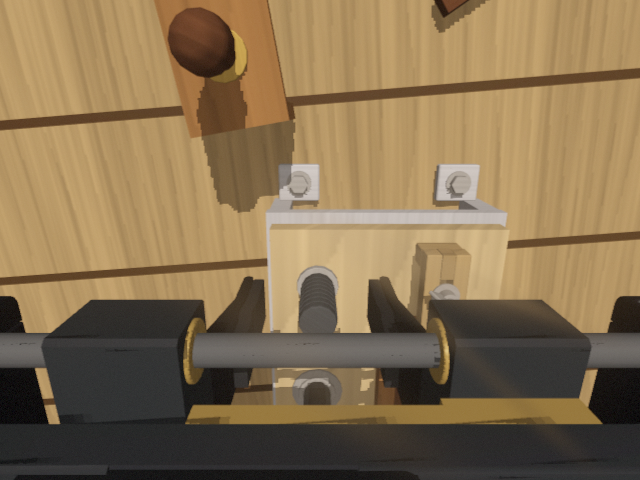

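View pics/side5.png

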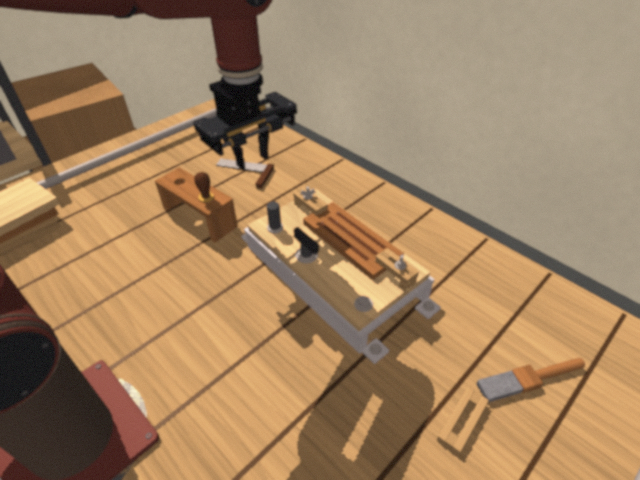

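```bash
python3 - <<'E'
from h import *
rows([0.5114,-0.0244,0.26],-4.5)
E
```

```text
pos [0.5248 0.1446 0.2924] dshare [-8.475e-01  7.000e-04  1.621e-01] mm [-1.695e+02  1.000e-01  3.240e+01]
jaw ang -4.57 toolz [-1.e-04 -1.e-04 -1.e+00]
need world turn 0.07 tool az share -0.0005
```

```bash
python3 -m creep '[[-0.15,0,0,0,0,0,0.55],[-0.2,0,0,0,0,0,0.55],[-0.2,0,0,0,0,0,0.55],[-0.2,0,0,0,0,0,0.55],[-0.097,0,0.1,0,0,0,0.55],[0,0,0.062,0,0,0,0.55],[0,0,0,0,0,0,0.55],[0,0,0,0,0,0,0.55],[0,0,0,0,0,0,0.55]]'
python3 - <<'E'
from h import *
rows([0.5114,-0.0244,0.181],-4.5)
p,d=save('wrist','w6.png')
p,d=save('side','s6.png'); cv2.imwrite('pics/s6z.png',cv2.resize(p[130:300,190:400],None,fx=3.5,fy=3.5,interpolation=cv2.INTER_CUBIC)[:,:,::-1])
E
```

```text
time_s: 14.6
eef_pos: [0.5118, -0.0229, 0.2608]
tcp_rot: [2.305, 2.133, 0.001]
wrist_force: [0.4, 1.3, 0.8]
grip_width: 0.0478
pos [ 0.5118 -0.0229  0.2608] dshare [-0.0078 -0.002   0.3989] mm [-1.6 -0.4 79.8]
jaw ang -4.44 toolz [ 1.e-03  1.e-04 -1.e+00]
need world turn -0.06 tool az share 0.0005
```

View pics/w6.png

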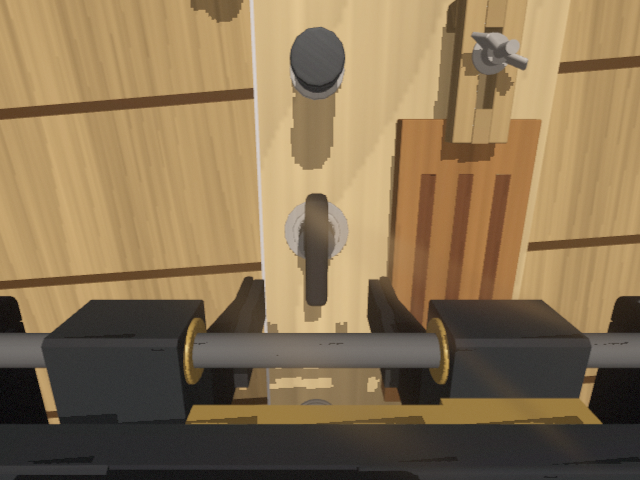

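View pics/s6z.png

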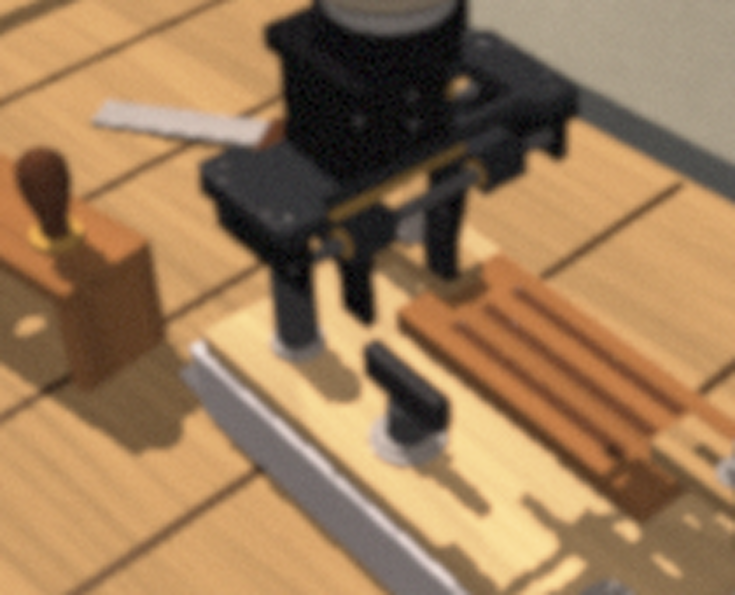

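```bash
python3 -m creep '[[-0.007,0,0.12,0,0,0,0.55],[0,0,0.14,0,0,0,0.55],[0,0,0.09,0,0,0,0.55],[0,0,0.043,0,0,0,0.55],[0,0,0,0,0,0,0.55],[0,0,0,0,0,0,0],[0,0,0,0,0,0,0],[0,0,0,0,0,0,0],[0,0,0,0,0,0,0],[0,0,0,0,0,0,0],[0,0,0,0,0,0,0]]'
```

```text
time_s: 15.8
eef_pos: [0.5117, -0.0254, 0.1818]
tcp_rot: [2.307, 2.131, 0.002]
wrist_force: [2.4, -0.2, 0.2]
grip_width: 0.014
```

```bash
python3 -m creep '[[0,0,0.02,0,0,0,0],[0,0,0.02,0,0,0,0],[0,0,0,0,0,0,0],[0,0,0,0,0,0,0]]'
```

```text
time_s: 16.2
eef_pos: [0.5118, -0.0254, 0.1744]
tcp_rot: [2.307, 2.131, 0.001]
wrist_force: [-1.0, 1.5, 8.0]
grip_width: 0.0141
```

```bash
python3 -m creep '[[0,0,0.02,0,0,0,0],[0,0,0.02,0,0,0,0],[0,0,0,0,0,0,0],[0,0,0,0,0,0,0]]'
```

```text
time_s: 16.6
eef_pos: [0.5119, -0.0254, 0.167]
tcp_rot: [2.306, 2.131, 0.001]
wrist_force: [-4.0, 0.8, 12.2]
grip_width: 0.0138
```

```bash
python3 -m creep '[[0,0,0.015,0,0,0,0],[0,0,0,0,0,0,0],[0,0,0,0,0,0,0]]'
python3 - <<'E'
from h import *
print(arm.read_state()['wrist_force'],arm.read_state()['wrist_torque'])
p,d=save('side','s7.png'); cv2.imwrite('pics/s7z.png',cv2.resize(p[130:300,190:400],None,fx=3.5,fy=3.5,interpolation=cv2.INTER_CUBIC)[:,:,::-1])
E
```

```text
time_s: 16.9
eef_pos: [0.5119, -0.0254, 0.1642]
tcp_rot: [2.307, 2.131, 0.001]
wrist_force: [-3.9, 0.9, 13.8]
grip_width: 0.0135
[-3.93230975  0.86420645 13.76364259] [0.11089065 0.97270507 0.02516863]
```

View pics/s7z.png

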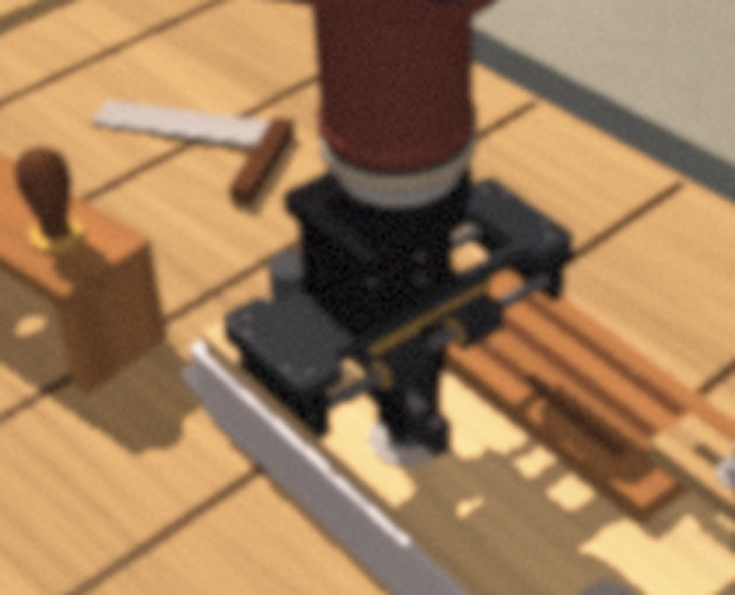

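```bash
python3 -m creep '[[0,0,0,0,0,0.03,0],[0,0,0,0,0,0.05,0],[0,0,0,0,0,0.05,0],[0,0,0,0,0,0.05,0],[0,0,0,0,0,0.05,0],[0,0,0,0,0,0.0,0]]'
```

```text
time_s: 17.55
eef_pos: [0.5114, -0.0252, 0.164]
tcp_rot: [-2.751, -1.516, 0.0]
wrist_force: [-5.4, 1.9, 14.1]
grip_width: 0.0138
```

```bash
python3 -m creep '[[0,0,0,0,0,0.05,0],[0,0,0,0,0,0.06,0],[0,0,0,0,0,0.06,0],[0,0,0,0,0,0.06,0],[0,0,0,0,0,0.06,0],[0,0,0,0,0,0.06,0],[0,0,0,0,0,0.06,0],[0,0,0,0,0,0.06,0],[0,0,0,0,0,0.05,0],[0,0,0,0,0,0,0],[0,0,0,0,0,0,0]]'
python3 - <<'E'
from h import *
rows([0.5114,-0.0244,0.164],-4.5); print(arm.read_state()['wrist_torque'])
E
```

```text
time_s: 18.65
eef_pos: [0.5109, -0.0241, 0.1637]
tcp_rot: [-3.137, 0.124, 0.002]
wrist_force: [-7.3, 5.9, 14.6]
grip_width: 0.0133
pos [ 0.5109 -0.0241  0.1637] dshare [ 0.0025  0.0011 -0.0017] mm [ 0.5  0.2 -0.3]
jaw ang -94.52 toolz [-0.0012  0.0021 -1.    ]
need world turn -89.98 tool az share 0.7498
[0.92246616 1.31222102 0.02258395]
```

```bash
python3 -m creep '[[0,0,0,0,0,0.008,0],[0,0,0,0,0,0,0.5],[0,0,0,0,0,0,0.5],[0,0,0,0,0,0,0.5],[0,0,0,0,0,0,0.5],[0,0,0,0,0,0,0.5],[0,0,0,0,0,0,0.5]]'
python3 -m creep '[[0,0,-0.05,0,0,0,0.5],[0,0,-0.1,0,0,0,0.5],[0,0,-0.15,0,0,0,0.5],[0,0,-0.2,0,0,0,0.5],[0,0,-0.2,0,0,0,0.5],[-0.15,0,-0.1,0,0,0,0.5],[-0.2,0,0,0,0,0,0.5],[-0.2,0,0,0,0,0,0.5],[0,0,0,0,0,0,0.5],[0,0,0,0,0,0,0.5]]'
python3 - <<'E'
from h import *
from edge import edges
for c in ('top','side','wrist'):
  p,d=save(c,c+'8.png'); u,v,X=cloud(c,d)
  if c=='side': cv2.imwrite('pics/s8z.png',cv2.resize(p[130:300,190:400],None,fx=3.5,fy=3.5,interpolation=cv2.INTER_CUBIC)[:,:,::-1])
  if c=='top': cv2.imwrite('pics/t8z.png',cv2.resize(p[170:310,110:440],None,fx=2.4,fy=2.4,interpolation=cv2.INTER_CUBIC)[:,:,::-1])
  if c!='wrist': edges(X,c)
  for n,cc,rad,z0,z1 in (('T',[.5114,-.0244],.05,.1,.142),('handle',[.52,.085],.03,.13,.155)):
    m=(np.linalg.norm(X[:,:2]-cc,axis=1)<rad)&(X[:,2]>z0)&(X[:,2]<z1)
    if m.sum()>20:
      r=cv2.minAreaRect(X[m][:,:2].astype(np.float32)); print(c,n,m.sum(),np.round(r[0],4),np.round(r[1],4),round(r[2],2),np.median(X[m][:,2]).round(4))
  for t in ('drift','stud_handle'): print(t,eyes.mark_of(t,c)[:1])
E
```

```text
time_s: 19.35
eef_pos: [0.5107, -0.025, 0.1618]
tcp_rot: [-3.137, 0.15, 0.002]
wrist_force: [0.1, -0.5, -1.0]
grip_width: 0.0425
time_s: 20.35
eef_pos: [0.4015, -0.0146, 0.3234]
tcp_rot: [3.138, -0.15, 0.004]
wrist_force: [1.0, -1.5, 0.7]
grip_width: 0.0436
top base yaw -4.5 width 0.2104 hole [0.5201 0.0853] hole from +x side [0.5205 0.0853]
top board yaw -4.49 width 0.201 hole [0.52   0.0854] hole from +x side [0.521  0.0854]
top T 204 [ 0.5112 -0.0248] [0.0696 0.0206] 1.6 0.124
top handle 134 [0.52  0.085] [0.0272 0.027 ] 41.87 0.1439
drift []
stud_handle [{'point': [0.5129, -0.027, 0.1097], 'conf': 0.72}]
side base yaw -4.21 width 0.2121 hole [0.5181 0.0848] hole from +x side [0.5201 0.0847]
side board yaw -4.73 width 0.2028 hole [0.52  0.085] hole from +x side [0.5228 0.0847]
side T 368 [ 0.51   -0.0267] [0.0157 0.0692] 84.91 0.1187
side handle 28 [0.5181 0.0727] [0.0076 0.0241] 77.54 0.1339
drift [{'point': [0.5195, 0.0852, 0.0758], 'conf': 0.73}]
stud_handle [{'point': [0.5117, -0.0241, 0.1116], 'conf': 0.79}]
wrist T 2227 [ 0.5131 -0.0237] [0.0243 0.0693] 84.51 0.1247
wrist handle 1839 [0.522  0.0855] [0.0278 0.0278] 39.05 0.1444
drift [{'point': [0.5231, 0.0845, 0.0801], 'conf': 0.71}]
stud_handle [{'point': [0.5112, -0.0214, 0.114], 'conf': 0.72}]
```

View pics/s8z.png

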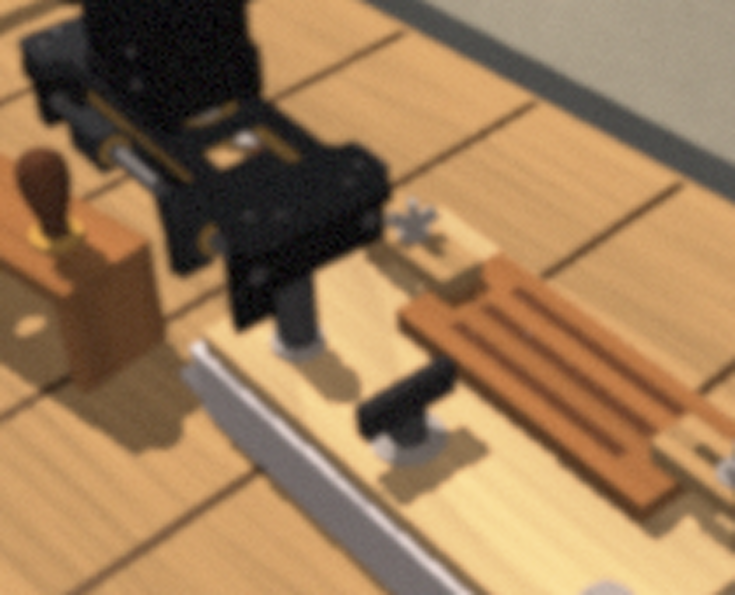

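View pics/t8z.png

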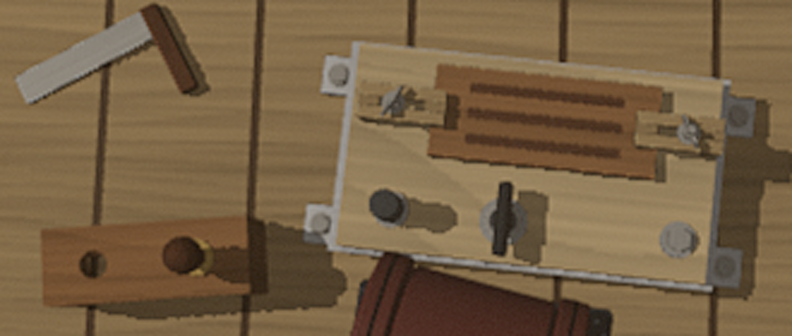

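```bash
python3 -m creep '[[0,0,0,0,0,0,0.5],[0,0,0,0,0,0,0.5],[0,0,0,0,0,0,0.5]]'; python3 -c "
from plant import ticket
print(ticket.job_done())"
```

```text
time_s: 21.1
eef_pos: [0.4018, -0.0147, 0.3224]
tcp_rot: [-3.138, 0.15, 0.0]
wrist_force: [-0.1, 0.2, -0.0]
grip_width: 0.0432
the job is handed in; nothing more can be done
None
```

The drift is home in both holes, the stud is locked, and I handed the job in at about 21 s of robot time. The handing-in gives no verdict, so what follows is from my own last checks.

- **Drift and board:** I pushed the drift down until its collar met the board, where the wrist force rose by about 10 N, then let go. In the top camera the handle top sits at 0.144 m, as it should with the collar on the board. The board's yaw is -4.49° against the base's -4.50°, so the two are in line.
- **Stud:** I pressed it about 15 mm and turned it 90° clockwise. After I let go, the bar's top had come back to 9.6 mm below its start height, within the locked range. The bar now lies across the base.
- **Other tools:** I never touched the awl, spare clamp, brush or try square. The awl and try square show no shift in the last pictures; I did not check the clamp and brush again.
- **Robot:** it stands clear of everything, with about 0 N at the wrist.

Three readings were poorer:
- The side camera gave noisier yaws, -4.2° for the base and -4.7° for the board.
- The wrist camera reads about 2 mm off in x.
- The network missed the drift in the last top picture, but found it at its place in the side and wrist pictures.

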